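# Set the board shear's back stop with a setting block

## Robot

A 6-joint arm with a two-finger parallel gripper is mounted at the origin on the work surface. World frame = base frame: x ahead of the robot, y to its left, z up, the work surface at z = 0. Lengths are in m, angles in rad, forces in N, time in s.
With the tool pointing down it reaches from about 0.4 to 0.925 m from the base axis. Payload 3.4 kg.
Tool frame: the origin (TCP) lies at the very end of the fingers, on their centre line; the grasp point (between the pads) lies behind it (env.hold_point_z is the z of the grasp point in the tool frame, in m); z points along the fingers, y is the line along which they close (so a half turn about z gives the same grasp; the last joint's range is limited). The gripper opens to 85 mm and grips with 20 to 120 N. Pads are 22 mm wide; open, the fingers measure 114 mm over their backs; the gripper's body (76 mm by 85 mm) begins 54 mm behind the grasp point. The pads swing forward as they close: fully open they stand 13 mm farther back than shut.
Start: joints at [-1.222, 0.307, 1.506, -0, 1.328, -0.073], TCP at [0.235, -0.525, 0.231] pointing down, gripper open.
Joint ranges: [-3.12, 3.12], [-1.05, 2.28], [0.14, 2.33], [-1.42, 4.57], [0.1, 2.73], [-2.68, 2.68]. Speed limits (rad/s): [2.57, 2.57, 3.14, 3.14, 3.14, 3.14].

## Interface

Orientations are given as a rotation vector (axis times angle).
In Python, from plant import read_state, imaging, env, finder gives the robot as it stands. The module is installed in compiled form; this text tells all that it offers.
- The arm moves only by the shell command python3 -m pendant 'ROWS' [OPENING] [FORCE]. ROWS is JSON, a list of rows, each an object of numbers: "x", "y", "z": the shift along the tool's x, y, z scaled (see below); "wx", "wy", "wz": the turn, a rotation vector about the tool's x, y, z scaled (see below). In form: [{"x": .., "y": .., "z": .., "wx": .., "wy": .., "wz": ..}, ...]. A call has 1 to 5 rows; each row is the pose to reach, as a shift and turn from the pose commanded when the call began, along the tool's axes at that moment, turning the shorter way round; what a row does not reach only later rows make up. The controller multiplies each number of a shift by 0.1 m and each number of a turn by 180 degrees. A row lasts 1/10 s, in which the tool goes at most 50 mm and 8.59 degrees, less where a joint would pass 70% of its speed; a pose out of reach is approached as far as the arm can. A call with a number of a shift or a turn outside -1 to 1 is refused whole. A call with a gripper value outside its range is refused whole. OPENING is the closure, from -1 (fully open) to 1 (shut), set as the call begins (- or left out, the last holds). The fingers move at their own pace and stop on an object; FORCE is the grip in N (left out, the last holds). Time passes only in rows, so rows that repeat a pose let the fingers close. It gives the time, the measured TCP pose, the force, the opening and the grip force at its end, in the units of the state.
- read_state(): the state, without advancing time (a new reading comes with each control period).
- imaging.get_image(name): name is "scene" or "top"; returns (picture, depth): 384x512x3 uint8, blue, green, red; 384x512 float32, m along the optical axis (not along the pixel's ray), 0 where there is no reading.
- imaging.get_calibration(name): a dict with "vfov" (degrees; the focal length in pixels is half the picture's height over the tangent of half this angle, whatever the lens; pixels are square), "cx", "cy" (the principal point, pixels), "rvec" (rotation vector, rad) and "tvec" (3), from world to camera coordinates, as OpenCV has them. Camera axes: x right, y down, z forward; pixel columns grow to the right and rows downward; lengths in m; the calibration is good to about 2 mm. A picture is of the moment at which its call begins. get_calibration takes no time and is no camera call.
- env.finish_job(): hands the job in; it is judged then, once.
Trained networks look in the newest picture that a camera, given by its name, has taken for a name from the list of things; names that differ only in an ending like _2 or _b are one class to them, and where a whole thing is asked for, a point or a joint stands for the part that bears it (a point fixed in the world has none). Each returns a list of dicts, best first, with "conf" (0 to 1); they miss things now and then, are a little off and sometimes report something else, mostly with a low value. They report only what shows in the picture. A call takes as long as a camera call. They do not tell look-alikes from the thing itself.
- finder.look_for(camera, query): "box" ([left, top, width, height] in pixels, round what is visible of it).
- finder.tip_of(camera, query): "location" ([column, row] in pixels: a listed point, or the origin of a listed thing).
The state is a dict: "time_s": time; "joints": joint angles; "qvel": joint speeds; "joint_efforts": joint torques, N m; "tool_pos": TCP position; "eef_rot": TCP orientation; "ft_force": force on the tool from outside, world axes, zero at the start; "moment": the same for the moment, N m; "grip_width": finger opening in m; "grasp_force": force on a finger pad.
Only numpy, scipy, OpenCV 4.12 (cv2) and the standard library are available. Lean on these libraries where they do the work, as an engineer would, in place of code of your own. Each camera call takes 0.05 s, during which the arm holds its last target. There are 200 camera calls.

## Task

Set the back stop of the board shear with the middle-length one of the three wooden setting blocks: free the stop's clamp handle, lay the block on the bed with its length square across from the knife to the stop, push the stop up until the block is snug between knife and stop, and clamp the handle fully tight. Then lift the block out and lay it back flat on its plywood board, leaving the stop clamped at that setting and everything else on the bench where it is.

Things in the scene. Friction and masses are not known exactly. Their poses are not given: they have to be found in the camera images.
- shear: Fixed board shear, varying in place and yaw; origin on the bench top. Flat grey bed 45 mm above the bench, x -110 to 110, y -135 to 165 mm. Knife arm latched down along the -y edge: its steel inner face (the knife line, y = -135) stands 35 mm above the bed; behind it the arm is 38 mm high, out to y -182, with a handle out to x -223. A guide rail 9 mm high runs along y at x 57 to 93.
- gap_floor (a point): Point on the bed top at the foot of the knife face, at x = -30, y = -135 mm of the shear, with the shear's axes: +y runs square from the knife to the stop. Here is clear bed for a block and for fingers on its two long sides.
- stop (a joint): Back stop sliding along shear y: gap in m from knife face to fence face, 0 to 0.175. Fence: steel bar parallel to the knife, 12 mm thick, x -90 to 105 mm, 32 mm above the bed. Behind it, x 45 to 105, a 60 mm square carriage, 36 mm above the bed, carries the clamp handle. Freed, it slides with about 3 N (also by that handle) and stays where left; clamped, it does not move.
- clamp (a joint): Angle of the clamp handle in rad, 0 to 1.4, turning about the vertical: 0 = fully tight (a hard stop), growing as it turns counter-clockwise seen from above. The stop slides freely above 0.6. It takes 0.1 to 0.15 N m and stays where left. It starts tight.
- clamp_grip (a point): Centre of the black T-bar of the clamp handle, on its turning axis, 118 mm above the bench, at shear x = 75 mm, 34 mm beyond the fence face. Bar 66 mm long along this point's x axis, 16 mm thick (y), 28 mm high, on a 15 mm neck. The axes turn with the handle; when tight, the bar lies parallel to the knife (along shear x).
- block_short_center (a point): Centre of the short beech setting block, 80 mm long along its y, 40 mm wide (x) and 40 mm high. A bystander, to be left in place.
- block_mid_center (a point): Centre of the middle beech setting block, the one to use: 110 mm long along its y, 40 mm wide (x), 40 mm high, 0.09 to 0.18 kg, loose. The three blocks lie side by side on the plywood board, about 70 mm from centre to centre, in any order.
- block_long_center (a point): Centre of the long beech setting block, 140 mm long along its y, 40 mm wide (x) and 40 mm high. A bystander, to be left in place.
- board: Fixed plywood board on which the setting blocks lie, left or right of the shear: 210 mm (its x) by 160 mm (its y), 8 mm thick; origin at the centre of its underside, on the bench.
- patterns: Fixed stack of tan pattern boards on the other side of the shear, 210 by 160 mm, 10 mm high; origin at the centre of its underside.
- tin_center (a point): Centre of the cement tin on the patterns, 72 mm in diameter, 105 mm high. A bystander.
- weight: Brown taped pattern weight on the patterns, 55 mm (x) by 125 mm (y), 48 mm high; origin at the centre of its underside. A bystander.
Things that resemble listed ones, but are neither listed nor needed, are in the scene too. Leave any pink or purple look-alike of the part that bears block_mid_center alone.

How it is judged:
On the way, in this order (a step that is already met when the one before it is completed fails the run):
1. the stop's clamp is freed (value of joint clamp above 0.7 rad), for 0.1 s.
2. the middle block lies on the bed between knife and stop, square to the knife (z of block_mid_center in the frame of gap_floor between 0.016 and 0.024 m and y of block_mid_center in the frame of gap_floor between 0.05 and 0.095 m and x of block_mid_center in the frame of gap_floor between -0.07 and 0.05 m and angle between the y axis of block_mid_center and the y axis of gap_floor, either way round below 0.25 rad), for 0.1 s.
3. the stop is clamped tight with the block snug between it and the knife (value of joint clamp below 0.2 rad and value of joint stop between 0.1085 and 0.1115 m and z of block_mid_center in the frame of gap_floor below 0.024 m and y of block_mid_center in the frame of gap_floor between 0.0525 and 0.0575 m), for 0.2 s.
At the end, for the whole second after the job is handed in: The clamp handle is tight (within 0.2 rad of its stop) with the stop's gap 110 mm +/- 1.5 mm (the middle block's length); the middle block lies flat and at rest on the plywood board, its centre over the board; the other blocks, tin and weight are within 15 mm of where they were (value of joint clamp below 0.2 rad and value of joint stop between 0.1085 and 0.1115 m and x of block_mid_center in the frame of board between -0.105 and 0.105 m and y of block_mid_center in the frame of board between -0.08 and 0.08 m and z of block_mid_center in the frame of board between 0.024 and 0.032 m and linear speed of block_mid below 0.01 m/s); the robot touches nothing.
It fails at once if another setting block is moved by more than 15 mm (distance of any of block_short_center, block_long_center from where it was at the start of the episode above 0.015 m).
It fails at once if the tin or the pattern weight is moved by more than 15 mm (distance of any of tin_center, weight from where it was at the start of the episode above 0.015 m).
It also fails if it takes over 72 s, if anything falls off the work surface, if the arm or the gripper's body presses on something with over 40 N, if the wrist force passes 120 N, or if a joint passes its speed limit or range.

## Working session

There is one attempt and no reset: what is moved stays moved. The work goes in short steps, Python scripts to look and compute and a shell command to move; the robot and the scene stay as the last step left them, time stands still between calls to the robot, and variables do not carry over. Pictures are saved under pics/ and viewed, at most 10 in all, crops included, and the job is handed in when it is done.

```bash
mkdir -p pics; ls; python3 - <<'E'
from plant import read_state, imaging, env, finder
import cv2,numpy as np
print(env.hold_point_z)
s=read_state();print(s['tool_pos'],s['eef_rot'],s['time_s'])
for n in('scene','top'):
    im,d=imaging.get_image(n);cv2.imwrite(f'pics/{n}0.png',im);np.save(f'{n}_d.npy',d)
    print(n,{k:np.round(v,3) for k,v in imaging.get_calibration(n).items()})
E
```

```text
pics
-0.0187
[ 0.23513012 -0.52394497  0.23038158] [-3.06999709e+00 -6.57192677e-01  4.43057525e-04] 0.0
scene {'vfov': np.float64(56.752), 'cx': np.float64(258.458), 'cy': np.float64(184.812), 'rvec': array([ 0.692,  2.504, -1.284]), 'tvec': array([ 0.404, -0.072,  1.312])}
top {'vfov': np.float64(49.514), 'cx': np.float64(254.785), 'cy': np.float64(181.583), 'rvec': array([ 2.207, -2.204,  0.062]), 'tvec': array([0.005, 0.475, 1.396])}
```

View pics/top0.png

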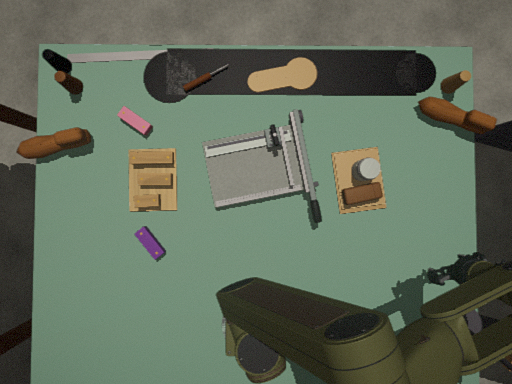

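View pics/scene0.png

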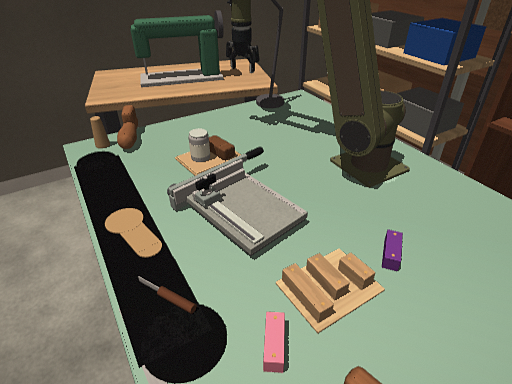

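Top view: three blocks on the board at (152,157) long, (156,181) mid and (147,201) short. The pink block at (135,121) and the purple one at (149,243) are look-alikes. The shear is at about (255,168), with the stop standing close to the knife at (300,165). The tin and weight are at (368,170).

```bash
cat > h.py <<'E'
import numpy as np,cv2
from plant import read_state, imaging, env, finder
from scipy.spatial.transform import Rotation as R
def cal(n):
    c=imaging.get_calibration(n);f=192/np.tan(np.radians(c['vfov'])/2)
    return c,f,R.from_rotvec(c['rvec']).as_matrix()
def cloud(n,d):
    c,f,M=cal(n);v,u=np.mgrid[:384,:512]
    P=np.stack([(u-c['cx'])/f*d,(v-c['cy'])/f*d,d],-1)-np.array(c['tvec'])
    W=P@M; W[d==0]=np.nan; return W
def ray(n,u,v,z):
    c,f,M=cal(n);o=-M.T@np.array(c['tvec']);r=M.T@np.array([(u-c['cx'])/f,(v-c['cy'])/f,1])
    return o+r*(z-o[2])/r[2]
def rect(W,px,z0,z1):
    l,t,w,h=px;S=W[t:t+h,l:l+w].reshape(-1,3);S=S[(S[:,2]>z0)&(S[:,2]<z1)]
    (c,s,a)=cv2.minAreaRect(S[:,:2].astype(np.float32)); return np.round(c,4),np.round(s,4),round(a,1),len(S),np.round(np.median(S[:,2]),4)
E
python3 - <<'E'
from h import *
W=cloud('top',np.load('top_d.npy'))
for n,p,a,b in[('long',(125,148,55,19),.035,.07),('mid',(125,170,55,21),.035,.07),('short',(125,191,55,19),.035,.07),('board',(120,140,62,78),.004,.015),
 ('bed',(195,120,120,100),.038,.049),('shearall',(195,120,95,100),.035,.065),('bar',(250,100,60,70),.115,.15),('tops',(250,100,80,130),.068,.1)]: print(n,rect(W,p,a,b))
for (u,v) in[(152,157),(156,181),(147,201)]: print(W[v,u])
for q in['gap_floor','clamp_grip','block_mid_center','block_short_center','block_long_center','shear','board','stop']:
    r=finder.tip_of('top',q)[:2]
    for x in r:
        u,v=x['location'];z={'gap_floor':.045,'clamp_grip':.118,'shear':0,'board':0}.get(q,.028)
        print(q,round(x['conf'],2),np.round([u,v]),np.round(ray('top',u,v,z),4))
im=cv2.imread('pics/top0.png');cv2.imwrite('pics/crop1.png',cv2.resize(im[100:260,115:335],None,fx=3.6,fy=3.6,interpolation=cv2.INTER_CUBIC))
E
```

```text
long (array([0.5541, 0.3491]), array([0.0407, 0.1416]), 0.1, 546, np.float64(0.0477))
mid (array([0.4832, 0.3381]), array([0.0367, 0.1121]), 0.2, 410, np.float64(0.048))
short (array([0.4118, 0.3628]), array([0.0399, 0.0807]), 4.1, 308, np.float64(0.048))
board (array([0.4856, 0.3583]), array([0.2617, 0.2067]), 0.4, 1664, np.float64(0.0078))
bed (array([0.5314, 0.0148]), array([0.241 , 0.3007]), 11.4, 4289, np.float64(0.0449))
shearall (array([0.5348, 0.0161]), array([0.2339, 0.2996]), 11.4, 5054, np.float64(0.0458))
bar (array([ 0.6174, -0.0527]), array([0.0652, 0.0161]), 13.7, 115, np.float64(0.1309))
tops (array([ 0.5155, -0.1176]), array([0.3715, 0.134 ]), 12.8, 1486, np.float64(0.0806))
[0.55366097 0.34341745 0.04951767]
[0.47492409 0.32984467 0.04769845]
[0.40937882 0.35941999 0.04375593]
gap_floor 0.98 [299. 167.] [ 0.5235 -0.1415  0.045 ]
clamp_grip 0.52 [149. 200.] [0.4137 0.3351 0.118 ]
clamp_grip 0.5 [272. 133.] [ 0.6235 -0.0476  0.118 ]
block_mid_center 0.91 [154. 179.] [0.4814 0.3393 0.028 ]
block_mid_center 0.81 [137. 120.] [0.6782 0.3992 0.028 ]
block_short_center 0.56 [149. 197.] [0.4223 0.3562 0.028 ]
block_long_center 0.73 [150. 157.] [0.5562 0.3561 0.028 ]
shear 0.98 [253. 166.] [0.5284 0.0129 0.    ]
board 0.83 [151. 179.] [0.4824 0.3585 0.    ]Traceback (most recent call last):
  File "<stdin>", line 7, in <module>
ValueError: it knows: block_long_center, block_mid_center, block_short_center, board, clamp_grip, gap_floor, patterns, shear, tin_center, weight
```

```bash
python3 - <<'E'
from h import *
W=cloud('top',np.load('top_d.npy'))
S=W[100:230,195:335].reshape(-1,3)
def fr(S,o,yaw):
    c,s=np.cos(yaw),np.sin(yaw);d=S[:,:2]-o;return np.c_[d@[c,s],d@[-s,c],S[:,2]]
o=np.array([.5284,.0129]);yaw=np.radians(12)
for it in range(3):
    L=fr(S,o,yaw);B=L[(L[:,2]>.038)&(L[:,2]<.06)]
    # +y edge by x bins, -x edge by y bins
    xs=np.arange(-.1,.1,.006);ey=np.array([B[abs(B[:,0]-x)<.004][:,1].max() for x in xs])
    ys=np.arange(-.05,.155,.006);ex=np.array([B[abs(B[:,1]-y)<.004][:,0].min() for y in ys])
    T=L[(L[:,2]>.075)&(L[:,2]<.09)]
    K=T[T[:,1]<-.1];xk=np.arange(-.2,-.095,.006);k=np.array([K[abs(K[:,0]-x)<.004][:,1].max() for x in xk])
    f1=np.polyfit(xs,ey,1);f2=np.polyfit(ys,ex,1)
    print(np.degrees(yaw),o,'slopes deg',np.degrees(f1[0]),-np.degrees(f2[0]),'edges',np.median(ey),np.median(ex),'knife',np.round(k,4))
    yaw+= (f1[0]-f2[0])/2; 
    dy=np.median(ey)-.165;dx=np.median(ex)+.11
    c,s=np.cos(yaw),np.sin(yaw);o=o+dx*np.array([c,s])+dy*np.array([-s,c])
L=fr(S,o,yaw)
print('o',o,np.degrees(yaw))
for x0,x1 in[(-.08,-.02),(-.02,.04)]:
    M=L[(L[:,0]>x0)&(L[:,0]<x1)]
    for b in np.arange(-.19,-.06,.004):
        q=M[abs(M[:,1]-b)<.002][:,2]
        print('%.3f:%.3f'%(b,np.nanmedian(q)) if len(q) else '-',end=' ')
    print()
bar=L[(L[:,2]>.12)&(L[:,2]<.14)&(L[:,0]<.12)&(L[:,0]>.03)];print('bar',bar.mean(0),bar.min(0),bar.max(0))
im=cv2.imread('pics/top0.png');cv2.imwrite('pics/crop1.png',cv2.resize(im[100:260,115:335],None,fx=3.6,fy=3.6,interpolation=cv2.INTER_CUBIC))
E
```

```text
12.000000000000002 [0.5284 0.0129] slopes deg -0.6532350465460357 -0.7229243299516687 edges 0.15050218813118763 -0.10893406495358843 knife [-0.1544 -0.1527 -0.1546 -0.1531 -0.1531 -0.1531 -0.1531 -0.1569 -0.1588
 -0.158  -0.1583 -0.1575 -0.1575 -0.15   -0.147  -0.1483 -0.1492 -0.1474]
11.311920311751148 [ 0.53228898 -0.00110709] slopes deg 0.004699132170895329 0.11568151033190469 edges 0.16538367697202142 -0.11057426609653008 knife [-0.1423 -0.1405 -0.1423 -0.1408 -0.1408 -0.1417 -0.1406 -0.1444 -0.1461
 -0.1452 -0.1452 -0.1446 -0.1446 -0.137  -0.1339 -0.1351 -0.136  -0.1341]
11.372110633002547 [ 0.53165033 -0.00084418] slopes deg -0.08471240064475093 0.06620803877581037 edges 0.16490308910827167 -0.1099201114263772 knife [-0.1425 -0.1407 -0.1416 -0.141  -0.141  -0.1419 -0.1408 -0.1446 -0.1464
 -0.1454 -0.1454 -0.1448 -0.1448 -0.1372 -0.1341 -0.1354 -0.1362 -0.1344]
o [ 0.53174775 -0.00092345] 11.362858452068076
-0.190:-0.001 -0.186:-0.002 -0.182:0.002 -0.178:0.001 - - - -0.162:0.082 -0.158:0.083 -0.154:0.082 -0.150:0.083 -0.146:0.081 -0.142:0.081 -0.138:0.080 -0.134:0.060 -0.130:0.045 -0.126:0.045 -0.122:0.045 -0.118:0.046 -0.114:0.044 -0.110:0.045 -0.106:0.044 -0.102:0.075 -0.098:0.076 -0.094:0.076 -0.090:0.065 -0.086:0.046 -0.082:0.045 -0.078:0.046 -0.074:0.046 -0.070:0.044 -0.066:0.046 -0.062:0.045 
-0.190:-0.000 -0.186:-0.001 -0.182:0.001 -0.178:-0.000 -0.174:-0.000 - - -0.162:0.080 -0.158:0.084 -0.154:0.084 -0.150:0.082 -0.146:0.082 -0.142:0.080 -0.138:0.080 -0.134:0.064 -0.130:0.045 -0.126:0.046 -0.122:0.044 -0.118:0.044 -0.114:0.044 -0.110:0.046 -0.106:0.045 -0.102:0.076 -0.098:0.076 -0.094:0.076 -0.090:0.063 -0.086:0.045 -0.082:0.045 -0.078:0.045 -0.074:0.046 -0.070:0.047 -0.066:0.044 -0.062:0.044 
bar [ 0.07324139 -0.06716154  0.13095287] [ 0.04102029 -0.07577823  0.12334592] [ 0.106458   -0.05879553  0.13761471]
```

View pics/crop1.png

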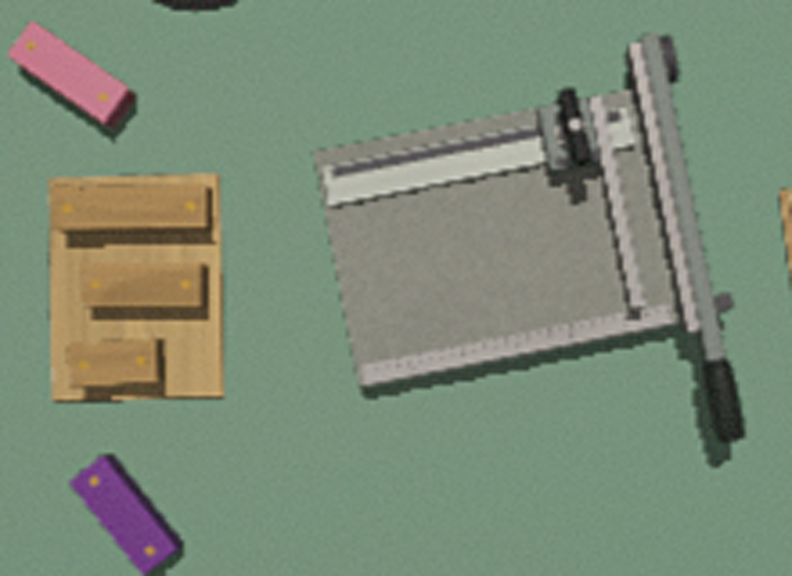

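The middle block is the beech one at crop (147,288), i.e. top (156,181). It is 112 mm long by measurement and lies between the long and short blocks; the pink and purple ones are off the board. The shear is at (0.532, -0.001) with yaw 11.4°, and the gap is now about 33 mm.

```bash
cat >> h.py <<'E'
O=np.array([.5317,-.0009]);YAW=np.radians(11.36)
def sh(x,y):
    c,s=np.cos(YAW),np.sin(YAW);return O+x*np.array([c,s])+y*np.array([-s,c])
def plan(x,y,z,yawdeg,fromyaw=None):
    s=read_state();R0=R.from_rotvec(s['eef_rot']);Rt=R.from_euler('z',yawdeg,degrees=True)*R.from_euler('x',180,degrees=True)
    d=np.array([x,y,z])-s['tool_pos']
    print('t',round(s['time_s'],2),'tool',np.round(s['tool_pos'],4),'yaw',round(np.degrees(np.arctan2(*R0.as_matrix()[[1,0],0])),2),'F',np.round(s['ft_force'],1),'w',np.round(s['grip_width'],4),np.round(s['grasp_force'],1))
    print(' shift cur axes',np.round(R0.inv().apply(d)/.1,3),' turn',np.round((R0.inv()*Rt).as_rotvec()/np.pi,4),' shift target axes',np.round(Rt.inv().apply(d)/.1,3))
E
python3 -c "
from h import *
b=sh(.0745,-.0675);print(b);plan(*b,.16,11.36)"
```

```text
[ 0.61803614 -0.05240312]
t 0.45 tool [ 0.2354 -0.5246  0.2312] yaw 24.17 F [-0.   0.1  0.4] w 0.0858 0.0
 shift cur axes [ 5.424 -2.741  0.713]  turn [-0.0001  0.      0.0711]  shift target axes [ 4.682 -3.875  0.712]
```

```bash
python3 -m pendant '[{"x":1,"y":-0.5,"wz":0.0711},{"x":1,"y":-0.5,"wz":0.0711},{"x":1,"y":-0.5,"wz":0.0711}]' -1
python3 -m pendant '[{"x":0.95,"y":-0.79},{"x":0.95,"y":-0.79},{"x":0.95,"y":-0.79}]'
python3 -m pendant '[{"x":0.95,"y":-0.79},{"x":0.95,"y":-0.79},{"x":0.95,"y":-0.79}]'
python3 -m pendant '[{"x":0.95,"y":-0.79},{"x":0.95,"y":-0.79},{"x":0.95,"y":-0.79}]'
python3 -m pendant '[{"x":0.95,"y":-0.79},{"x":0.95,"y":-0.79},{"x":0.95,"y":-0.79},{"x":0.95,"y":-0.79}]'
python3 -c "
from h import *
b=sh(.0745,-.0675);plan(*b,.099,11.36)"
```

```text
t 0.45 tool [ 0.2354 -0.5246  0.2312] yaw 24.17 F [-0.   0.1  0.4] w 0.0858 0.0
 shift cur axes [ 5.424 -2.741  1.323]  turn [-0.0001  0.      0.0711]  shift target axes [ 4.682 -3.875  1.322]validation failed for argument at $[0]...
validation failed for argument at $[0]...
validation failed for argument at $[0]...
validation failed for argument at $[0]...
validation failed for argument at $[0]...
```

```bash
python3 -m pendant '[{"x":1,"y":-0.5,"z":0,"wx":0,"wy":0,"wz":0.0711},{"x":1,"y":-0.5,"z":0,"wx":0,"wy":0,"wz":0.0711},{"x":1,"y":-0.5,"z":0,"wx":0,"wy":0,"wz":0.0711}]' -1
python3 -m pendant '[{"x":0.95,"y":-0.79,"z":0,"wx":0,"wy":0,"wz":0},{"x":0.95,"y":-0.79,"z":0,"wx":0,"wy":0,"wz":0},{"x":0.95,"y":-0.79,"z":0,"wx":0,"wy":0,"wz":0}]'
python3 -m pendant '[{"x":0.95,"y":-0.79,"z":0,"wx":0,"wy":0,"wz":0},{"x":0.95,"y":-0.79,"z":0,"wx":0,"wy":0,"wz":0},{"x":0.95,"y":-0.79,"z":0,"wx":0,"wy":0,"wz":0}]'
python3 -m pendant '[{"x":0.95,"y":-0.79,"z":0,"wx":0,"wy":0,"wz":0},{"x":0.95,"y":-0.79,"z":0,"wx":0,"wy":0,"wz":0},{"x":0.95,"y":-0.79,"z":0,"wx":0,"wy":0,"wz":0}]'
python3 -m pendant '[{"x":0.95,"y":-0.79,"z":0,"wx":0,"wy":0,"wz":0},{"x":0.95,"y":-0.79,"z":0,"wx":0,"wy":0,"wz":0},{"x":0.95,"y":-0.79,"z":0,"wx":0,"wy":0,"wz":0},{"x":0.95,"y":-0.79,"z":0,"wx":0,"wy":0,"wz":0}]'
python3 -c "
from h import *
b=sh(.0745,-.0675);plan(*b,.099,11.36)"
```

```text
time_s: 0.75
tool_pos: [0.3079, -0.4343, 0.2312]
eef_rot: [-3.123, -0.313, -0.002]
ft_force: [-0.4, -0.6, 0.1]
grip_width: 0.0853
grasp_force: 0.0
time_s: 1.05
tool_pos: [0.3853, -0.3393, 0.2315]
eef_rot: [-3.125, -0.315, -0.001]
ft_force: [-1.0, -0.4, -0.3]
grip_width: 0.0858
grasp_force: 0.0
time_s: 1.35
tool_pos: [0.4633, -0.2432, 0.2316]
eef_rot: [-3.125, -0.316, -0.002]
ft_force: [0.5, 0.1, 0.5]
grip_width: 0.0852
grasp_force: 0.0
time_s: 1.65
tool_pos: [0.5413, -0.1469, 0.2316]
eef_rot: [-3.125, -0.316, -0.003]
ft_force: [0.2, -0.9, -0.4]
grip_width: 0.0856
grasp_force: 0.0
time_s: 2.05
tool_pos: [0.6189, -0.0508, 0.231]
eef_rot: [-3.125, -0.319, -0.002]
ft_force: [-0.3, 0.3, -0.0]
grip_width: 0.0853
grasp_force: 0.0
t 2.05 tool [ 0.6189 -0.0508  0.231 ] yaw 11.64 F [-0.3  0.3 -0. ] w 0.0853 0.0
 shift cur axes [-0.013  0.015  1.32 ]  turn [-0.0001 -0.0005  0.0016]  shift target axes [-0.011  0.014  1.32 ]
```

```bash
python3 -m pendant '[{"x":-0.01,"y":0.015,"z":0.8,"wx":0,"wy":0,"wz":0.0016},{"x":-0.01,"y":0.015,"z":0.8,"wx":0,"wy":0,"wz":0.0016},{"x":-0.01,"y":0.015,"z":0.8,"wx":0,"wy":0,"wz":0.0016}]'
python3 -m pendant '[{"x":0,"y":0,"z":0.3,"wx":0,"wy":0,"wz":0},{"x":0,"y":0,"z":0.52,"wx":0,"wy":0,"wz":0},{"x":0,"y":0,"z":0.52,"wx":0,"wy":0,"wz":0}]'
python3 -m pendant '[{"x":0,"y":0,"z":0,"wx":0,"wy":0,"wz":0},{"x":0,"y":0,"z":0,"wx":0,"wy":0,"wz":0},{"x":0,"y":0,"z":0,"wx":0,"wy":0,"wz":0},{"x":0,"y":0,"z":0,"wx":0,"wy":0,"wz":0},{"x":0,"y":0,"z":0,"wx":0,"wy":0,"wz":0}]' 1 40
```

```text
time_s: 2.35
tool_pos: [0.6113, -0.0555, 0.1467]
eef_rot: [-3.125, -0.303, 0.016]
ft_force: [-0.9, 0.7, 0.8]
grip_width: 0.0852
grasp_force: 0.0
time_s: 2.65
tool_pos: [0.614, -0.0558, 0.0981]
eef_rot: [-3.126, -0.303, 0.007]
ft_force: [-1.2, 0.4, -0.1]
grip_width: 0.0854
grasp_force: 0.0
time_s: 3.15
tool_pos: [0.6162, -0.0536, 0.1006]
eef_rot: [-3.125, -0.302, -0.003]
ft_force: [3.2, 1.0, -0.1]
grip_width: 0.0153
grasp_force: 39.1
```

```bash
python3 -m pendant '[{"x":0,"y":0,"z":0,"wx":0,"wy":0,"wz":-0.04},{"x":0,"y":0,"z":0,"wx":0,"wy":0,"wz":-0.08},{"x":0,"y":0,"z":0,"wx":0,"wy":0,"wz":-0.12},{"x":0,"y":0,"z":0,"wx":0,"wy":0,"wz":-0.16},{"x":0,"y":0,"z":0,"wx":0,"wy":0,"wz":-0.2}]'
python3 -m pendant '[{"x":0,"y":0,"z":0,"wx":0,"wy":0,"wz":-0.04},{"x":0,"y":0,"z":0,"wx":0,"wy":0,"wz":-0.08},{"x":0,"y":0,"z":0,"wx":0,"wy":0,"wz":-0.12},{"x":0,"y":0,"z":0,"wx":0,"wy":0,"wz":-0.12},{"x":0,"y":0,"z":0,"wx":0,"wy":0,"wz":-0.12}]'
python3 -c "
from h import *
b=sh(.0745,.06);plan(*b,.1,68)"
```

```text
time_s: 3.65
tool_pos: [0.6166, -0.0545, 0.1004]
eef_rot: [2.877, 1.262, 0.004]
ft_force: [0.7, 1.2, 3.0]
grip_width: 0.0154
grasp_force: 39.4
time_s: 4.15
tool_pos: [0.6171, -0.0548, 0.1004]
eef_rot: [2.595, 1.768, 0.004]
ft_force: [1.6, 1.0, 5.3]
grip_width: 0.0155
grasp_force: 40.0
t 4.15 tool [ 0.6171 -0.0548  0.1004] yaw 68.52 F [1.6 1.  5.3] w 0.0155 40.0
 shift cur axes [ 1.097 -0.692  0.003]  turn [ 0.0009 -0.0004  0.0029]  shift target axes [ 1.091 -0.702  0.004]
```

```bash
python3 -m pendant '[{"x":0.14,"y":-0.09,"z":0,"wx":0,"wy":0,"wz":0},{"x":0.34,"y":-0.215,"z":0,"wx":0,"wy":0,"wz":0},{"x":0.54,"y":-0.34,"z":0,"wx":0,"wy":0,"wz":0},{"x":0.74,"y":-0.466,"z":0,"wx":0,"wy":0,"wz":0},{"x":0.94,"y":-0.592,"z":0,"wx":0,"wy":0,"wz":0}]'
python3 -m pendant '[{"x":0.1,"y":-0.063,"z":0,"wx":0,"wy":0,"wz":0},{"x":0.1,"y":-0.063,"z":0,"wx":0,"wy":0,"wz":0},{"x":0.1,"y":-0.063,"z":0,"wx":0,"wy":0,"wz":0}]'
python3 -m pendant '[{"x":0,"y":0,"z":0,"wx":0,"wy":0,"wz":0},{"x":0,"y":0,"z":0,"wx":0,"wy":0,"wz":0},{"x":0,"y":0,"z":0,"wx":0,"wy":0,"wz":0},{"x":0,"y":0,"z":-0.5,"wx":0,"wy":0,"wz":0},{"x":0,"y":0,"z":-1,"wx":0,"wy":0,"wz":0}]' -1
python3 -c "
from h import *
plan(.4832,.3381,.16,90);plan(.4832,.3381,.16,90.3)
print(read_state()['joints'])"
```

```text
time_s: 4.65
tool_pos: [0.5951, 0.0537, 0.1004]
eef_rot: [2.594, 1.768, 0.0]
ft_force: [0.5, -3.1, 7.4]
grip_width: 0.0155
grasp_force: 40.2
time_s: 4.95
tool_pos: [0.5924, 0.0671, 0.1004]
eef_rot: [-2.595, -1.77, -0.002]
ft_force: [0.2, 2.4, 7.3]
grip_width: 0.0154
grasp_force: 40.2
time_s: 5.45
tool_pos: [0.5905, 0.0653, 0.1979]
eef_rot: [-2.592, -1.769, 0.009]
ft_force: [0.8, 0.4, 0.9]
grip_width: 0.0851
grasp_force: 0.0
t 5.45 tool [0.5905 0.0653 0.1979] yaw 68.62 F [0.8 0.4 0.9] w 0.0851 0.0
 shift cur axes [ 2.15  -1.992  0.385]  turn [-0.0021  0.0005 -0.1188]  shift target axes [ 2.728 -1.073  0.379]
t 5.45 tool [0.5905 0.0653 0.1979] yaw 68.62 F [0.8 0.4 0.9] w 0.0851 0.0
 shift cur axes [ 2.15  -1.992  0.385]  turn [-0.0021  0.0005 -0.1204]  shift target axes [ 2.734 -1.059  0.379]
[ 3.91457821e-02  3.62846859e-01  1.50821651e+00 -2.07062137e-04
  1.27721834e+00  4.12294826e-01]
```

```bash
python3 -m pendant '[{"x":1,"y":-0.93,"z":0,"wx":0,"wy":0,"wz":-0.119},{"x":1,"y":-0.93,"z":0,"wx":0,"wy":0,"wz":-0.119},{"x":1,"y":-0.93,"z":0,"wx":0,"wy":0,"wz":-0.119}]' -0.3
python3 -m pendant '[{"x":0.73,"y":-0.287,"z":0,"wx":0,"wy":0,"wz":0},{"x":0.73,"y":-0.287,"z":0,"wx":0,"wy":0,"wz":0}]'
python3 -m pendant '[{"x":0.73,"y":-0.287,"z":0,"wx":0,"wy":0,"wz":0},{"x":0.73,"y":-0.287,"z":0,"wx":0,"wy":0,"wz":0},{"x":0.73,"y":-0.287,"z":0,"wx":0,"wy":0,"wz":0}]'
python3 - <<'E'
from h import *
plan(.4828,.3381,.1,90)
im,d=imaging.get_image('scene');cv2.imwrite('pics/s1.png',im)
c,f,M=cal('scene');im2,d2=imaging.get_image('top');np.save('t1.npy',d2);cv2.imwrite('pics/t1.png',im2)
W=cloud('top',d2)
S=W[100:230,195:335].reshape(-1,3);dd=S[:,:2]-O;c,s=np.cos(YAW),np.sin(YAW);L=np.c_[dd@[c,s],dd@[-s,c],S[:,2]]
F=L[(L[:,2]>.07)&(L[:,2]<.085)&(abs(L[:,0]+.03)<.05)&(L[:,1]>-.12)];print('fence',len(F),F[:,1].min(),F[:,1].max())
E
```

```text
time_s: 5.75
tool_pos: [0.541, 0.1941, 0.1996]
eef_rot: [-2.215, -2.227, -0.0]
ft_force: [0.3, -0.6, -0.5]
grip_width: 0.0553
grasp_force: 0.0
time_s: 5.95
tool_pos: [0.5116, 0.2679, 0.199]
eef_rot: [-2.218, -2.223, 0.001]
ft_force: [-0.1, 0.2, -0.3]
grip_width: 0.0553
grasp_force: 0.0
time_s: 6.25
tool_pos: [0.4828, 0.3417, 0.1988]
eef_rot: [-2.215, -2.226, 0.0]
ft_force: [0.4, -0.1, 0.3]
grip_width: 0.0557
grasp_force: 0.0
t 6.25 tool [0.4828 0.3417 0.1988] yaw 90.3 F [ 0.4 -0.1  0.3] w 0.0557 0.0
 shift cur axes [-0.036  0.001  0.988]  turn [-0.0004 -0.0003  0.0017]  shift target axes [-0.036  0.     0.988]
fence 113 0.02270398670322896 0.034179594451479
```

View pics/s1.png

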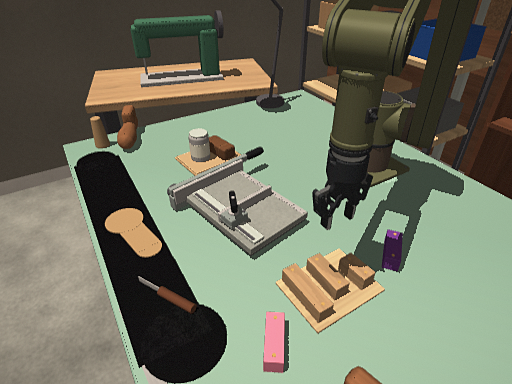

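The stop is freed and open, with a gap of about 157 mm and the handle bar turned at (233,203). The gripper hangs over the board ready for the middle block at (327,273).

```bash
python3 -m pendant '[{"x":-0.036,"y":0,"z":0.5,"wx":0,"wy":0,"wz":0.0017},{"x":-0.036,"y":0,"z":1,"wx":0,"wy":0,"wz":0.0017},{"x":-0.036,"y":0,"z":1,"wx":0,"wy":0,"wz":0.0017}]'
python3 -m pendant '[{"x":0,"y":0,"z":0.3,"wx":0,"wy":0,"wz":0},{"x":0,"y":0,"z":0.6,"wx":0,"wy":0,"wz":0},{"x":0,"y":0,"z":0.8,"wx":0,"wy":0,"wz":0},{"x":0,"y":0,"z":0.8,"wx":0,"wy":0,"wz":0}]'
python3 -m pendant '[{"x":0,"y":0,"z":0,"wx":0,"wy":0,"wz":0},{"x":0,"y":0,"z":0,"wx":0,"wy":0,"wz":0},{"x":0,"y":0,"z":0,"wx":0,"wy":0,"wz":0},{"x":0,"y":0,"z":0,"wx":0,"wy":0,"wz":0}]' 1 50
python3 -c "
from h import *
plan(.4828,.3381,.017,90)"
```

```text
time_s: 6.65
tool_pos: [0.4801, 0.3302, 0.0931]
eef_rot: [-2.226, -2.213, 0.023]
ft_force: [-0.3, -0.1, -1.0]
grip_width: 0.0554
grasp_force: 0.0
time_s: 7.05
tool_pos: [0.4842, 0.3333, 0.0185]
eef_rot: [-2.227, -2.215, 0.006]
ft_force: [-0.3, -0.0, 0.3]
grip_width: 0.0556
grasp_force: 0.0
time_s: 7.45
tool_pos: [0.486, 0.3355, 0.0212]
eef_rot: [2.225, 2.217, 0.005]
ft_force: [0.9, -1.1, 7.0]
grip_width: 0.0394
grasp_force: 52.7
t 7.45 tool [0.486  0.3355 0.0212] yaw 89.79 F [ 0.9 -1.1  7. ] w 0.0394 52.7
 shift cur axes [ 0.026 -0.033  0.042]  turn [ 0.0011 -0.0005 -0.0011]  shift target axes [ 0.026 -0.032  0.042]
```

```bash
python3 -m pendant '[{"x":0,"y":0,"z":-0.3,"wx":0,"wy":0,"wz":0},{"x":0,"y":0,"z":-0.7,"wx":0,"wy":0,"wz":0},{"x":0,"y":0,"z":-1,"wx":0,"wy":0,"wz":0}]'
python3 -m pendant '[{"x":-0.4,"y":0,"z":-0.4,"wx":0,"wy":0,"wz":-0.03},{"x":-0.9,"y":0,"z":-0.4,"wx":0,"wy":0,"wz":-0.063},{"x":-0.9,"y":0,"z":-0.4,"wx":0,"wy":0,"wz":-0.063}]'
python3 -c "
from h import *
p=sh(-.03,-.0796);print(p);plan(*p,.1,101.36);plan(*p,.0582,101.36)"
```

```text
time_s: 7.75
tool_pos: [0.4848, 0.3352, 0.1214]
eef_rot: [2.225, 2.217, 0.002]
ft_force: [0.1, 0.6, -0.3]
grip_width: 0.0395
grasp_force: 51.7
time_s: 8.05
tool_pos: [0.4839, 0.2409, 0.1613]
eef_rot: [1.994, 2.424, -0.001]
ft_force: [0.0, 0.2, -1.0]
grip_width: 0.039
grasp_force: 51.8
[ 0.51796678 -0.08484974]
t 8.05 tool [0.4839 0.2409 0.1613] yaw 101.12 F [ 0.   0.2 -1. ] w 0.039 51.8
 shift cur axes [-3.261 -0.295  0.62 ]  turn [ 0.0004  0.0007 -0.0013]  shift target axes [-3.261 -0.308  0.613]
t 8.05 tool [0.4839 0.2409 0.1613] yaw 101.12 F [ 0.   0.2 -1. ] w 0.039 51.8
 shift cur axes [-3.26  -0.295  1.038]  turn [ 0.0004  0.0007 -0.0013]  shift target axes [-3.261 -0.308  1.031]
```

```bash
python3 -m pendant '[{"x":-0.4,"y":-0.03,"z":0,"wx":0,"wy":0,"wz":-0.0013},{"x":-0.9,"y":-0.08,"z":0,"wx":0,"wy":0,"wz":-0.0013},{"x":-0.9,"y":-0.08,"z":0,"wx":0,"wy":0,"wz":-0.0013}]'
python3 -m pendant '[{"x":-0.4,"y":-0.04,"z":0,"wx":0,"wy":0,"wz":0},{"x":-0.8,"y":-0.08,"z":0,"wx":0,"wy":0,"wz":0}]'
python3 -m pendant '[{"x":-0.4,"y":-0.04,"z":0,"wx":0,"wy":0,"wz":0},{"x":-0.8,"y":-0.08,"z":0,"wx":0,"wy":0,"wz":0}]'
python3 -m pendant '[{"x":-0.4,"y":-0.04,"z":0,"wx":0,"wy":0,"wz":0},{"x":-0.76,"y":-0.07,"z":0,"wx":0,"wy":0,"wz":0},{"x":-0.76,"y":-0.07,"z":0,"wx":0,"wy":0,"wz":0},{"x":-0.76,"y":-0.07,"z":0,"wx":0,"wy":0,"wz":0}]'
python3 - <<'E'
from h import *
p=sh(-.03,-.0796);plan(*p,.0582,101.36)
im,d=imaging.get_image('top');cv2.imwrite('pics/t2.png',cv2.resize(im[80:270,180:340],None,fx=3,fy=3))
W=cloud('top',d)
S=W[100:230,195:335].reshape(-1,3);dd=S[:,:2]-O;c,s=np.cos(YAW),np.sin(YAW);L=np.c_[dd@[c,s],dd@[-s,c],S[:,2]]
B=L[(L[:,2]>.165)&(L[:,2]<.2)&(abs(L[:,0]+.03)<.015)&(L[:,1]<.1)];print(len(B),B[:,1].min(),B[:,1].max())
E
```

```text
time_s: 8.35
tool_pos: [0.4934, 0.1502, 0.1592]
eef_rot: [1.996, 2.424, -0.005]
ft_force: [-0.7, 1.0, -0.7]
grip_width: 0.0392
grasp_force: 51.7
time_s: 8.55
tool_pos: [0.5016, 0.0751, 0.1593]
eef_rot: [-1.989, -2.431, -0.001]
ft_force: [1.0, 0.0, -0.3]
grip_width: 0.0392
grasp_force: 51.7
time_s: 8.75
tool_pos: [0.5095, -0.0055, 0.1593]
eef_rot: [-1.99, -2.43, -0.001]
ft_force: [0.3, 1.0, -1.6]
grip_width: 0.0393
grasp_force: 51.7
time_s: 9.15
tool_pos: [0.5177, -0.0809, 0.1591]
eef_rot: [-1.993, -2.427, -0.001]
ft_force: [-0.9, 0.6, -0.1]
grip_width: 0.0392
grasp_force: 51.7
t 9.15 tool [ 0.5177 -0.0809  0.1591] yaw 101.22 F [-0.9  0.6 -0.1] w 0.0392 51.7
 shift cur axes [-0.041 -0.005  1.009]  turn [-0.0001 -0.0003 -0.0008]  shift target axes [-0.04  -0.005  1.009]
18 -0.04937677165911756 -0.016834644018065868
```

View pics/t2.png

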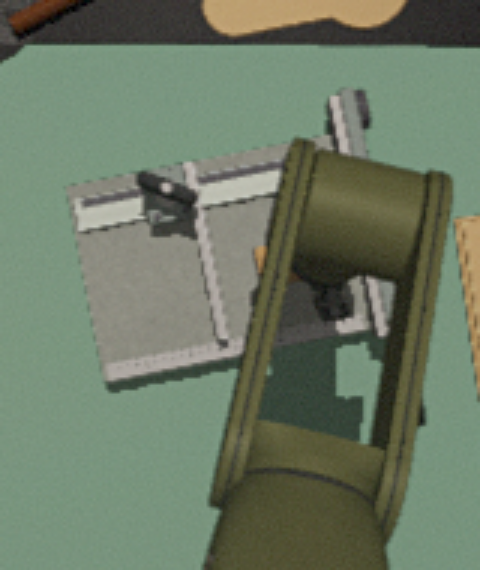

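The block is held along shear y, with its far end visible at (262,262) in the crop. The fence at (207,260) is well clear, so I lower it.

```bash
python3 -m pendant '[{"x":0,"y":-0.005,"z":0.25,"wx":0,"wy":0,"wz":-0.0008},{"x":0,"y":-0.005,"z":0.5,"wx":0,"wy":0,"wz":-0.0008},{"x":0,"y":-0.005,"z":0.7,"wx":0,"wy":0,"wz":-0.0008},{"x":0,"y":-0.005,"z":0.85,"wx":0,"wy":0,"wz":-0.0008},{"x":0,"y":-0.005,"z":0.85,"wx":0,"wy":0,"wz":-0.0008}]'
python3 -c "
from h import *
p=sh(-.03,-.0796);plan(*p,.0582,101.36)"
```

```text
time_s: 9.7
tool_pos: [0.5151, -0.0786, 0.0723]
eef_rot: [-1.982, -2.431, 0.003]
ft_force: [-0.7, -0.8, -1.0]
grip_width: 0.0393
grasp_force: 51.7
t 9.7 tool [ 0.5151 -0.0786  0.0723] yaw 101.62 F [-0.7 -0.8 -1. ] w 0.0393 51.7
 shift cur axes [-0.067  0.016  0.141]  turn [-0.0015 -0.0009  0.0014]  shift target axes [-0.066  0.016  0.141]
```

```bash
python3 -m pendant '[{"x":-0.04,"y":0,"z":0.06,"wx":0,"wy":0,"wz":0.0014},{"x":-0.04,"y":0,"z":0.11,"wx":0,"wy":0,"wz":0.0014},{"x":-0.04,"y":0,"z":0.14,"wx":0,"wy":0,"wz":0.0014},{"x":-0.04,"y":0,"z":0.14,"wx":0,"wy":0,"wz":0.0014}]'
python3 -c "
from h import *
p=sh(-.03,-.0796);plan(*p,.0582,101.36)"
```

```text
time_s: 10.1
tool_pos: [0.518, -0.0848, 0.0603]
eef_rot: [-1.993, -2.428, 0.0]
ft_force: [-0.4, 0.4, -1.1]
grip_width: 0.0392
grasp_force: 51.7
t 10.1 tool [ 0.518  -0.0848  0.0603] yaw 101.25 F [-0.4  0.4 -1.1] w 0.0392 51.7
 shift cur axes [-0.001 -0.     0.021]  turn [-0.     -0.     -0.0006]  shift target axes [-0.001 -0.     0.021]
```

```bash
python3 -m pendant '[{"x":0,"y":0,"z":0.015,"wx":0,"wy":0,"wz":0},{"x":0,"y":0,"z":0.025,"wx":0,"wy":0,"wz":0},{"x":0,"y":0,"z":0.025,"wx":0,"wy":0,"wz":0}]'
python3 -m pendant '[{"x":0,"y":0,"z":0,"wx":0,"wy":0,"wz":0},{"x":0,"y":0,"z":0,"wx":0,"wy":0,"wz":0},{"x":0,"y":0,"z":0,"wx":0,"wy":0,"wz":0}]' -0.3
python3 -m pendant '[{"x":0,"y":0,"z":-0.3,"wx":0,"wy":0,"wz":0},{"x":0,"y":0,"z":-0.7,"wx":0,"wy":0,"wz":0},{"x":0,"y":0,"z":-1,"wx":0,"wy":0,"wz":0},{"x":0,"y":0,"z":-1,"wx":0,"wy":0,"wz":0}]'
python3 -c "
from h import *
p=sh(.0745,.0557);plan(*p,.16,68.5)"
```

```text
time_s: 10.4
tool_pos: [0.5183, -0.085, 0.0582]
eef_rot: [1.993, 2.428, 0.001]
ft_force: [-0.2, 0.0, 1.5]
grip_width: 0.0392
grasp_force: 51.8
time_s: 10.7
tool_pos: [0.5182, -0.0849, 0.0579]
eef_rot: [1.993, 2.428, 0.0]
ft_force: [-0.1, -0.2, -0.2]
grip_width: 0.0558
grasp_force: 0.0
time_s: 11.1
tool_pos: [0.5215, -0.0856, 0.1622]
eef_rot: [1.987, 2.422, 0.006]
ft_force: [-0.1, 0.2, 0.2]
grip_width: 0.0551
grasp_force: 0.0
t 11.1 tool [ 0.5215 -0.0856  0.1622] yaw 101.26 F [-0.1  0.2  0.2] w 0.0551 0.0
 shift cur axes [1.369 1.01  0.026]  turn [0.003  0.0005 0.182 ]  shift target axes [1.698 0.108 0.022]
```

```bash
python3 -m pendant '[{"x":0.4,"y":0.3,"z":0,"wx":0,"wy":0,"wz":0.045},{"x":0.8,"y":0.6,"z":0,"wx":0,"wy":0,"wz":0.09},{"x":1,"y":0.74,"z":0,"wx":0,"wy":0,"wz":0.135},{"x":1,"y":0.74,"z":0,"wx":0,"wy":0,"wz":0.182},{"x":1,"y":0.74,"z":0,"wx":0,"wy":0,"wz":0.182}]' -1
python3 - <<'E'
from h import *
p=sh(.073,.0557);plan(*p,.0995,68.5)
im,d=imaging.get_image('top');cv2.imwrite('pics/t3.png',cv2.resize(im[80:270,180:340],None,fx=3,fy=3))
W=cloud('top',d)
S=W[100:230,195:335].reshape(-1,3);dd=S[:,:2]-O;c,s=np.cos(YAW),np.sin(YAW);L=np.c_[dd@[c,s],dd@[-s,c],S[:,2]]
B=L[(L[:,2]>.08)&(L[:,2]<.09)&(abs(L[:,0]+.03)<.035)&(L[:,1]<0)&(L[:,1]>-.13)]
if len(B): print(len(B),B.min(0),B.max(0),cv2.minAreaRect(B[:,:2].astype(np.float32)))
E
```

```text
time_s: 11.6
tool_pos: [0.5707, 0.0288, 0.1567]
eef_rot: [-2.594, -1.77, 0.002]
ft_force: [-0.3, 0.3, -0.1]
grip_width: 0.0858
grasp_force: 0.0
t 11.6 tool [0.5707 0.0288 0.1567] yaw 68.6 F [-0.3  0.3 -0.1] w 0.0858 0.0
 shift cur axes [0.445 0.058 0.571]  turn [-0.0005  0.0002  0.0005]  shift target axes [0.445 0.057 0.572]
270 [-0.04984984 -0.12934865  0.08003235] [-0.00963826 -0.05194173  0.08999378] ((-0.02970883436501026, -0.09065799415111542), (0.07735235244035721, 0.040177181363105774), 89.8848648071289)
```

View pics/t3.png

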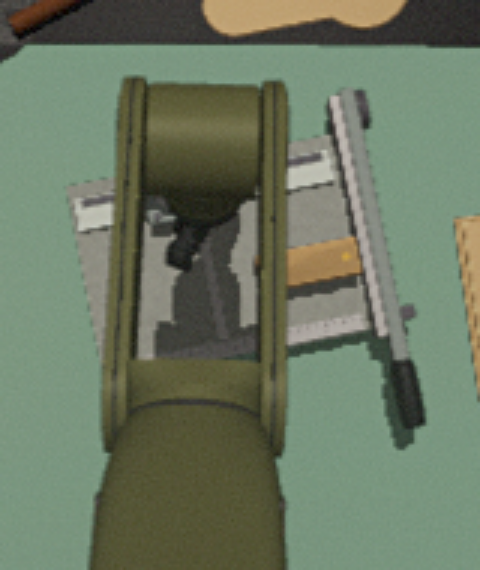

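The block lies square on the bed at (310,265), with its end close to the knife. Now back to the handle.

```bash
python3 -m pendant '[{"x":0.44,"y":0.058,"z":0,"wx":0,"wy":0,"wz":0},{"x":0.44,"y":0.058,"z":0,"wx":0,"wy":0,"wz":0},{"x":0.44,"y":0.058,"z":0.2,"wx":0,"wy":0,"wz":0},{"x":0.44,"y":0.058,"z":0.4,"wx":0,"wy":0,"wz":0},{"x":0.44,"y":0.058,"z":0.57,"wx":0,"wy":0,"wz":0}]'
python3 -m pendant '[{"x":0,"y":0,"z":0,"wx":0,"wy":0,"wz":0},{"x":0,"y":0,"z":0,"wx":0,"wy":0,"wz":0},{"x":0,"y":0,"z":0,"wx":0,"wy":0,"wz":0},{"x":0,"y":0,"z":0,"wx":0,"wy":0,"wz":0},{"x":0,"y":0,"z":0,"wx":0,"wy":0,"wz":0}]' 1 40
python3 -c "
from h import *
p=sh(.074,.009);plan(*p,.0995,68.5)"
```

```text
time_s: 12.15
tool_pos: [0.5916, 0.0654, 0.0997]
eef_rot: [-2.594, -1.771, 0.002]
ft_force: [0.0, 0.3, 0.3]
grip_width: 0.0853
grasp_force: 0.0
time_s: 12.65
tool_pos: [0.5924, 0.0664, 0.102]
eef_rot: [2.596, 1.769, 0.0]
ft_force: [-0.5, -0.2, 3.4]
grip_width: 0.0156
grasp_force: 40.2
t 12.65 tool [0.5924 0.0664 0.102 ] yaw 68.52 F [-0.5 -0.2  3.4] w 0.0156 40.2
 shift cur axes [-0.372  0.254  0.025]  turn [ 0.0001 -0.      0.0001]  shift target axes [-0.372  0.254  0.025]
```

```bash
python3 -m pendant '[{"x":-0.08,"y":0.055,"z":0,"wx":0,"wy":0,"wz":0},{"x":-0.16,"y":0.11,"z":0,"wx":0,"wy":0,"wz":0},{"x":-0.24,"y":0.164,"z":0,"wx":0,"wy":0,"wz":0},{"x":-0.32,"y":0.218,"z":0,"wx":0,"wy":0,"wz":0},{"x":-0.32,"y":0.218,"z":0,"wx":0,"wy":0,"wz":0}]'
python3 -m pendant '[{"x":-0.016,"y":0.011,"z":0,"wx":0,"wy":0,"wz":0},{"x":-0.033,"y":0.023,"z":0,"wx":0,"wy":0,"wz":0},{"x":-0.033,"y":0.023,"z":0,"wx":0,"wy":0,"wz":0}]'
python3 -c "
from h import *
p=sh(.074,.009);plan(*p,.1,68.5)"
```

```text
time_s: 13.15
tool_pos: [0.6004, 0.0274, 0.1019]
eef_rot: [2.596, 1.768, -0.002]
ft_force: [-3.9, -3.1, 6.4]
grip_width: 0.0155
grasp_force: 40.9
time_s: 13.45
tool_pos: [0.6009, 0.0249, 0.1019]
eef_rot: [-2.596, -1.768, 0.002]
ft_force: [-5.0, 0.0, 5.7]
grip_width: 0.0152
grasp_force: 41.0
t 13.45 tool [0.6009 0.0249 0.1019] yaw 68.52 F [-5.   0.   5.7] w 0.0152 41.0
 shift cur axes [-0.016  0.024  0.019]  turn [-0.0005  0.0001  0.0001]  shift target axes [-0.016  0.024  0.019]
```

```bash
for i in 1; do :; done
python3 -m pendant '[{"x":-0.012,"y":0.008,"z":0,"wx":0,"wy":0,"wz":0},{"x":-0.012,"y":0.008,"z":0,"wx":0,"wy":0,"wz":0}]'
python3 -m pendant '[{"x":-0.012,"y":0.008,"z":0,"wx":0,"wy":0,"wz":0},{"x":-0.012,"y":0.008,"z":0,"wx":0,"wy":0,"wz":0}]'
python3 -m pendant '[{"x":-0.012,"y":0.008,"z":0,"wx":0,"wy":0,"wz":0},{"x":-0.012,"y":0.008,"z":0,"wx":0,"wy":0,"wz":0}]'
```

```text
time_s: 13.65
tool_pos: [0.6011, 0.0238, 0.1019]
eef_rot: [-2.595, -1.768, 0.001]
ft_force: [-4.2, 1.4, 6.3]
grip_width: 0.0154
grasp_force: 41.0
time_s: 13.85
tool_pos: [0.6014, 0.0226, 0.1019]
eef_rot: [-2.595, -1.768, 0.001]
ft_force: [-4.7, 1.6, 6.7]
grip_width: 0.0154
grasp_force: 41.0
time_s: 14.05
tool_pos: [0.6016, 0.0212, 0.1019]
eef_rot: [-2.595, -1.768, 0.001]
ft_force: [-4.4, 2.5, 6.8]
grip_width: 0.0155
grasp_force: 41.0
```

```bash

python3 -m pendant '[{"x":-0.01,"y":0.007,"z":0,"wx":0,"wy":0,"wz":0},{"x":-0.01,"y":0.007,"z":0,"wx":0,"wy":0,"wz":0}]' | head -4
python3 -m pendant '[{"x":-0.01,"y":0.007,"z":0,"wx":0,"wy":0,"wz":0},{"x":-0.01,"y":0.007,"z":0,"wx":0,"wy":0,"wz":0}]' | head -4
```

```text
time_s: 14.25
tool_pos: [0.6017, 0.021, 0.1019]
eef_rot: [-2.594, -1.767, 0.0]
ft_force: [-5.0, 4.1, 7.0]
time_s: 14.45
tool_pos: [0.6017, 0.0209, 0.1019]
eef_rot: [-2.593, -1.765, -0.001]
ft_force: [-5.5, 7.6, 6.7]
```

Contact: the tool has stalled and the force is rising, so the stop is snug. Now I clamp.

```bash

python3 -m pendant '[{"x":0,"y":0,"z":0,"wx":0,"wy":0,"wz":0.04},{"x":0,"y":0,"z":0,"wx":0,"wy":0,"wz":0.08},{"x":0,"y":0,"z":0,"wx":0,"wy":0,"wz":0.12},{"x":0,"y":0,"z":0,"wx":0,"wy":0,"wz":0.12}]'
python3 -c "
from h import *
p=sh(.074,.009);plan(*p,.1,11.36)"
```

```text
time_s: 14.85
tool_pos: [0.6011, 0.0213, 0.1019]
eef_rot: [-2.879, -1.244, 0.002]
ft_force: [-6.9, 8.0, 8.6]
grip_width: 0.0152
grasp_force: 41.2
t 14.85 tool [0.6011 0.0213 0.1019] yaw 46.75 F [-6.9  8.   8.6] w 0.0152 41.2
 shift cur axes [0.018 0.002 0.019]  turn [-0.0018  0.0003  0.1966]  shift target axes [ 0.016 -0.009  0.019]
```

```bash

python3 -m pendant '[{"x":0,"y":0,"z":0,"wx":0,"wy":0,"wz":0.04},{"x":0,"y":0,"z":0,"wx":0,"wy":0,"wz":0.08},{"x":0,"y":0,"z":0,"wx":0,"wy":0,"wz":0.12},{"x":0,"y":0,"z":0,"wx":0,"wy":0,"wz":0.16},{"x":0,"y":0,"z":0,"wx":0,"wy":0,"wz":0.2}]'
python3 -m pendant '[{"x":0,"y":0,"z":0,"wx":0,"wy":0,"wz":0.005},{"x":0,"y":0,"z":0,"wx":0,"wy":0,"wz":0.01},{"x":0,"y":0,"z":0,"wx":0,"wy":0,"wz":0.01}]'
python3 -c "
from h import *
p=sh(.074,.009);plan(*p,.1,11.36);print(read_state()['moment'])"
```

```text
time_s: 15.35
tool_pos: [0.6005, 0.0222, 0.102]
eef_rot: [-3.122, -0.291, 0.006]
ft_force: [-8.8, 11.4, 10.0]
grip_width: 0.0155
grasp_force: 42.6
time_s: 15.65
tool_pos: [0.6005, 0.0222, 0.102]
eef_rot: [-3.126, -0.254, 0.007]
ft_force: [-7.5, 11.5, 10.3]
grip_width: 0.0157
grasp_force: 51.5
t 15.65 tool [0.6005 0.0222 0.102 ] yaw 9.3 F [-7.5 11.5 10.3] w 0.0157 51.5
 shift cur axes [0.02  0.001 0.02 ]  turn [-0.0019  0.0012 -0.0114]  shift target axes [0.02  0.001 0.02 ]
[1.71247568 1.09229506 1.29501399]
```

```bash

python3 -m pendant '[{"x":0,"y":0,"z":0,"wx":0,"wy":0,"wz":0},{"x":0,"y":0,"z":0,"wx":0,"wy":0,"wz":0},{"x":0,"y":0,"z":0,"wx":0,"wy":0,"wz":0},{"x":0,"y":0,"z":-0.3,"wx":0,"wy":0,"wz":0},{"x":0,"y":0,"z":-0.7,"wx":0,"wy":0,"wz":0}]' -1
python3 -c "
from h import *
p=sh(-.03,-.0805);plan(*p,.16,101.36)"
```

```text
time_s: 16.15
tool_pos: [0.602, 0.0177, 0.1691]
eef_rot: [-3.131, -0.248, 0.009]
ft_force: [0.6, 0.6, 0.0]
grip_width: 0.0851
grasp_force: 0.0
t 16.15 tool [0.602  0.0177 0.1691] yaw 9.06 F [0.6 0.6 0. ] w 0.0851 0.0
 shift cur axes [-0.99   0.89   0.096]  turn [-0.0017  0.0012 -0.5128]  shift target axes [-0.849 -1.026  0.091]
```

```bash

python3 -m pendant '[{"x":-0.3,"y":0.27,"z":0,"wx":0,"wy":0,"wz":-0.04},{"x":-0.6,"y":0.54,"z":0,"wx":0,"wy":0,"wz":-0.08},{"x":-0.99,"y":0.89,"z":0,"wx":0,"wy":0,"wz":-0.12},{"x":-0.99,"y":0.89,"z":0,"wx":0,"wy":0,"wz":-0.16},{"x":-0.99,"y":0.89,"z":0,"wx":0,"wy":0,"wz":-0.2}]' -0.3
python3 -m pendant '[{"x":0,"y":0,"z":0,"wx":0,"wy":0,"wz":-0.045},{"x":0,"y":0,"z":0,"wx":0,"wy":0,"wz":-0.09},{"x":0,"y":0,"z":0,"wx":0,"wy":0,"wz":-0.135},{"x":0,"y":0,"z":0,"wx":0,"wy":0,"wz":-0.18},{"x":0,"y":0,"z":0,"wx":0,"wy":0,"wz":-0.22}]' | head -3
python3 -m pendant '[{"x":0,"y":0,"z":0,"wx":0,"wy":0,"wz":-0.045},{"x":0,"y":0,"z":0,"wx":0,"wy":0,"wz":-0.093},{"x":0,"y":0,"z":0,"wx":0,"wy":0,"wz":-0.093}]' | head -3
python3 - <<'E'
from h import *
p=sh(-.03,-.0805);plan(*p,.0582,101.36)
im,d=imaging.get_image('top');cv2.imwrite('pics/t4.png',cv2.resize(im[80:270,180:340],None,fx=3,fy=3))
W=cloud('top',d)
S=W[100:230,195:335].reshape(-1,3);dd=S[:,:2]-O;c,s=np.cos(YAW),np.sin(YAW);L=np.c_[dd@[c,s],dd@[-s,c],S[:,2]]
F=L[(L[:,2]>.069)&(L[:,2]<.084)&(L[:,0]>-.1)&(L[:,0]<.04)&(L[:,1]>-.06)&(L[:,1]<.05)];print('fence',len(F),F.min(0),F.max(0))
B=L[(L[:,2]>.12)&(L[:,2]<.14)&(L[:,0]>.03)&(L[:,0]<.12)&(L[:,1]>-.05)&(L[:,1]<.06)];print('bar',len(B),B.min(0),B.max(0),B.mean(0)) if len(B) else 0
E
```

```text
time_s: 16.65
tool_pos: [0.5189, -0.0874, 0.1711]
eef_rot: [2.9, 1.207, 0.0]
ft_force: [0.8, 0.3, 0.6]
grip_width: 0.0556
grasp_force: 0.0
time_s: 17.15
tool_pos: [0.5203, -0.086, 0.1709]
eef_rot: [2.316, 2.122, 0.0]
time_s: 17.45
tool_pos: [0.5202, -0.0859, 0.1708]
eef_rot: [1.989, 2.431, 0.0]
t 17.45 tool [ 0.5202 -0.0859  0.1708] yaw 101.43 F [-0.7  0.2  0.1] w 0.0553 0.0
 shift cur axes [ 0.006 -0.021  1.126]  turn [0.0001 0.0001 0.0004]  shift target axes [ 0.005 -0.02   1.126]
fence 119 [-0.06448048 -0.0595118   0.07056268] [ 0.03975318 -0.01192036  0.08338896]
bar 106 [0.04123369 0.00240466 0.12014497] [0.10620608 0.01767262 0.13896636] [0.07272835 0.01027789 0.13162928]
```

View pics/t4.png

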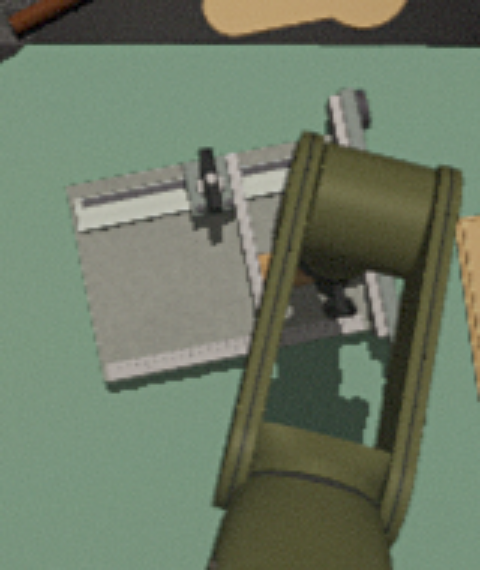

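The handle bar at (207,180) is parallel to the knife, so it is tight. The fence at (247,235) is against the block end at (270,265). Next, fetch the block.

```bash

python3 -m pendant '[{"x":0.005,"y":-0.02,"z":0.3,"wx":0,"wy":0,"wz":0},{"x":0.005,"y":-0.02,"z":0.6,"wx":0,"wy":0,"wz":0},{"x":0.005,"y":-0.02,"z":0.8,"wx":0,"wy":0,"wz":0},{"x":0.005,"y":-0.02,"z":0.8,"wx":0,"wy":0,"wz":0}]' | head -4
python3 -m pendant '[{"x":0,"y":0,"z":0.15,"wx":0,"wy":0,"wz":0},{"x":0,"y":0,"z":0.3,"wx":0,"wy":0,"wz":0},{"x":0,"y":0,"z":0.32,"wx":0,"wy":0,"wz":0},{"x":0,"y":0,"z":0.32,"wx":0,"wy":0,"wz":0}]' | head -4
python3 -c "
from h import *
p=sh(-.03,-.0805);plan(*p,.0582,101.36)"
```

```text
time_s: 17.9
tool_pos: [0.5156, -0.0849, 0.0882]
eef_rot: [-1.99, -2.424, 0.004]
ft_force: [-0.4, -0.3, -0.4]
time_s: 18.3
tool_pos: [0.5183, -0.0854, 0.0594]
eef_rot: [1.99, 2.43, 0.0]
ft_force: [0.1, -1.2, -0.1]
t 18.3 tool [ 0.5183 -0.0854  0.0594] yaw 101.37 F [ 0.1 -1.2 -0.1] w 0.0554 0.0
 shift cur axes [-0.003 -0.002  0.012]  turn [0.0001 0.0001 0.    ]  shift target axes [-0.003 -0.002  0.012]
```

```bash

python3 -m pendant '[{"x":0,"y":0,"z":0,"wx":0,"wy":0,"wz":0},{"x":0,"y":0,"z":0,"wx":0,"wy":0,"wz":0},{"x":0,"y":0,"z":0,"wx":0,"wy":0,"wz":0},{"x":0,"y":0,"z":0,"wx":0,"wy":0,"wz":0}]' 1 80
python3 -m pendant '[{"x":0,"y":0,"z":-0.1,"wx":0,"wy":0,"wz":0},{"x":0,"y":0,"z":-0.3,"wx":0,"wy":0,"wz":0},{"x":0,"y":0,"z":-0.7,"wx":0,"wy":0,"wz":0},{"x":0,"y":0,"z":-1,"wx":0,"wy":0,"wz":0},{"x":0,"y":0,"z":-1,"wx":0,"wy":0,"wz":0}]'
python3 -c "
from h import *
plan(.4832,.3355,.16,101.36)"
```

```text
time_s: 18.7
tool_pos: [0.5188, -0.0855, 0.0603]
eef_rot: [1.988, 2.43, 0.002]
ft_force: [-1.5, -0.1, 6.6]
grip_width: 0.0388
grasp_force: 82.3
time_s: 19.2
tool_pos: [0.5212, -0.0859, 0.164]
eef_rot: [1.984, 2.425, 0.007]
ft_force: [0.1, 0.2, -1.6]
grip_width: 0.0388
grasp_force: 82.4
t 19.2 tool [ 0.5212 -0.0859  0.164 ] yaw 101.43 F [ 0.1  0.2 -1.6] w 0.0388 82.4
 shift cur axes [4.206 0.462 0.027]  turn [0.0029 0.0013 0.0004]  shift target axes [4.206 0.457 0.04 ]
```

```bash

python3 -m pendant '[{"x":0.4,"y":0.045,"z":0,"wx":0,"wy":0,"wz":0},{"x":0.9,"y":0.1,"z":0,"wx":0,"wy":0,"wz":0},{"x":0.9,"y":0.1,"z":0,"wx":0,"wy":0,"wz":0}]' | head -2
python3 -m pendant '[{"x":0.4,"y":0.045,"z":0,"wx":0,"wy":0,"wz":0},{"x":0.9,"y":0.1,"z":0,"wx":0,"wy":0,"wz":0}]' | head -2
python3 -m pendant '[{"x":0.4,"y":0.045,"z":0,"wx":0,"wy":0,"wz":0},{"x":0.9,"y":0.1,"z":0,"wx":0,"wy":0,"wz":0}]' | head -2
python3 -m pendant '[{"x":0.4,"y":0.045,"z":0,"wx":0,"wy":0,"wz":0},{"x":0.9,"y":0.1,"z":0,"wx":0,"wy":0,"wz":0}]' | head -2
python3 -m pendant '[{"x":0.3,"y":0.03,"z":0,"wx":0,"wy":0,"wz":0.03},{"x":0.6,"y":0.06,"z":0,"wx":0,"wy":0,"wz":0.063},{"x":0.6,"y":0.06,"z":0,"wx":0,"wy":0,"wz":0.063},{"x":0.6,"y":0.06,"z":0,"wx":0,"wy":0,"wz":0.063}]' | head -2
python3 - <<'E'
from h import *
plan(.4832,.3355,.1,90);plan(.4832,.3355,.0233,90)
E
```

```text
time_s: 19.5
tool_pos: [0.5076, 0.01, 0.1584]
time_s: 19.7
tool_pos: [0.5016, 0.0946, 0.1585]
time_s: 19.9
tool_pos: [0.4931, 0.1852, 0.1584]
time_s: 20.1
tool_pos: [0.485, 0.2751, 0.1583]
time_s: 20.5
tool_pos: [0.4791, 0.3346, 0.1581]
t 20.5 tool [0.4791 0.3346 0.1581] yaw 90.25 F [ 0.3  0.2 -1.3] w 0.0387 82.4
 shift cur axes [0.01  0.042 0.581]  turn [-0.0004  0.0004  0.0014]  shift target axes [0.009 0.041 0.581]
t 20.5 tool [0.4791 0.3346 0.1581] yaw 90.25 F [ 0.3  0.2 -1.3] w 0.0387 82.4
 shift cur axes [0.011 0.043 1.348]  turn [-0.0004  0.0004  0.0014]  shift target axes [0.009 0.041 1.348]
```

```bash

python3 -m pendant '[{"x":0.01,"y":0.045,"z":0.3,"wx":0,"wy":0,"wz":0.0014},{"x":0.01,"y":0.045,"z":0.6,"wx":0,"wy":0,"wz":0.0014},{"x":0.01,"y":0.045,"z":0.9,"wx":0,"wy":0,"wz":0.0014},{"x":0.01,"y":0.045,"z":0.9,"wx":0,"wy":0,"wz":0.0014},{"x":0.01,"y":0.045,"z":0.9,"wx":0,"wy":0,"wz":0.0014}]' | head -4
python3 - <<'E'
from h import *
plan(.4832,.3355,.0233,90)
E
```

```text
time_s: 21.0
tool_pos: [0.484, 0.3342, 0.0686]
eef_rot: [-2.225, -2.217, 0.004]
ft_force: [-0.3, -0.1, -0.2]
t 21.0 tool [0.484  0.3342 0.0686] yaw 89.8 F [-0.3 -0.1 -0.2] w 0.0386 82.3
 shift cur axes [ 0.013 -0.007  0.453]  turn [-0.0006  0.0004 -0.0011]  shift target axes [ 0.013 -0.008  0.453]
```

```bash

python3 -m pendant '[{"x":0,"y":-0.01,"z":0.15,"wx":0,"wy":0,"wz":0},{"x":0,"y":-0.01,"z":0.3,"wx":0,"wy":0,"wz":0},{"x":0,"y":-0.01,"z":0.4,"wx":0,"wy":0,"wz":0},{"x":0,"y":-0.01,"z":0.43,"wx":0,"wy":0,"wz":0},{"x":0,"y":-0.01,"z":0.43,"wx":0,"wy":0,"wz":0}]' | head -4
python3 -m pendant '[{"x":0,"y":0,"z":0.015,"wx":0,"wy":0,"wz":0},{"x":0,"y":0,"z":0.025,"wx":0,"wy":0,"wz":0},{"x":0,"y":0,"z":0.025,"wx":0,"wy":0,"wz":0}]' | head -4
```

```text
time_s: 21.5
tool_pos: [0.4837, 0.3357, 0.0264]
eef_rot: [2.224, 2.218, 0.001]
ft_force: [-0.6, -0.7, -0.7]
time_s: 21.8
tool_pos: [0.4834, 0.3358, 0.0236]
eef_rot: [2.224, 2.219, 0.001]
ft_force: [-0.4, -0.3, -1.8]
```

```bash

python3 -m pendant '[{"x":0,"y":0,"z":0.01,"wx":0,"wy":0,"wz":0},{"x":0,"y":0,"z":0.01,"wx":0,"wy":0,"wz":0}]' | head -4
python3 -m pendant '[{"x":0,"y":0,"z":0,"wx":0,"wy":0,"wz":0},{"x":0,"y":0,"z":0,"wx":0,"wy":0,"wz":0},{"x":0,"y":0,"z":0,"wx":0,"wy":0,"wz":0}]' -0.3
python3 -m pendant '[{"x":0,"y":0,"z":-0.3,"wx":0,"wy":0,"wz":0},{"x":0,"y":0,"z":-0.7,"wx":0,"wy":0,"wz":0},{"x":0,"y":0,"z":-1,"wx":0,"wy":0,"wz":0},{"x":0,"y":0,"z":-1,"wx":0,"wy":0,"wz":0}]' | head -4
python3 -m pendant '[{"x":-0.9,"y":-0.7,"z":-0.9,"wx":0,"wy":0,"wz":0},{"x":-0.9,"y":-0.7,"z":-0.9,"wx":0,"wy":0,"wz":0},{"x":-0.9,"y":-0.7,"z":-0.9,"wx":0,"wy":0,"wz":0},{"x":-0.9,"y":-0.7,"z":-0.9,"wx":0,"wy":0,"wz":0}]' | head -4
python3 - <<'E'
from h import *
im,d=imaging.get_image('top');cv2.imwrite('pics/t5.png',cv2.resize(im[80:280,100:400],None,fx=2.6,fy=2.6))
W=cloud('top',d)
for n,p in[('long',(125,148,55,19)),('mid',(125,170,55,21)),('short',(125,191,55,19))]: print(n,rect(W,p,.035,.07))
S=W[100:230,195:335].reshape(-1,3);dd=S[:,:2]-O;c,s=np.cos(YAW),np.sin(YAW);L=np.c_[dd@[c,s],dd@[-s,c],S[:,2]]
F=L[(L[:,2]>.069)&(L[:,2]<.084)&(L[:,0]>-.08)&(L[:,0]<.03)&(L[:,1]>-.06)&(L[:,1]<.05)]
if len(F): print('fence',len(F),F.min(0),F.max(0))
E
```

```text
time_s: 22.0
tool_pos: [0.4834, 0.3359, 0.0233]
eef_rot: [2.224, 2.219, 0.001]
ft_force: [-1.1, -0.6, 4.5]
time_s: 22.3
tool_pos: [0.4833, 0.3357, 0.0223]
eef_rot: [2.224, 2.219, 0.0]
ft_force: [-0.3, -0.3, -0.1]
grip_width: 0.0554
grasp_force: 0.0
time_s: 22.7
tool_pos: [0.4863, 0.3375, 0.127]
eef_rot: [2.223, 2.217, 0.014]
ft_force: [0.5, -0.4, -0.2]
time_s: 23.1
tool_pos: [0.411, 0.2435, 0.2147]
eef_rot: [2.225, 2.216, 0.002]
ft_force: [1.6, 0.8, 0.8]
long (array([0.5541, 0.3499]), array([0.0408, 0.1414]), 0.3, 544, np.float64(0.048))
mid (array([0.4982, 0.3357]), array([0.0203, 0.108 ]), 7.4, 80, np.float64(0.0483))
short (array([0., 0.]), array([0., 0.]), 0.0, 0, np.float64(nan))
fence 132 [-0.07964842 -0.02421865  0.06926662] [ 0.02967416 -0.01208079  0.08251609]
  return _methods._mean(a, axis=axis, dtype=dtype,
  ret = ret.dtype.type(ret / rcount)
```

View pics/t5.png

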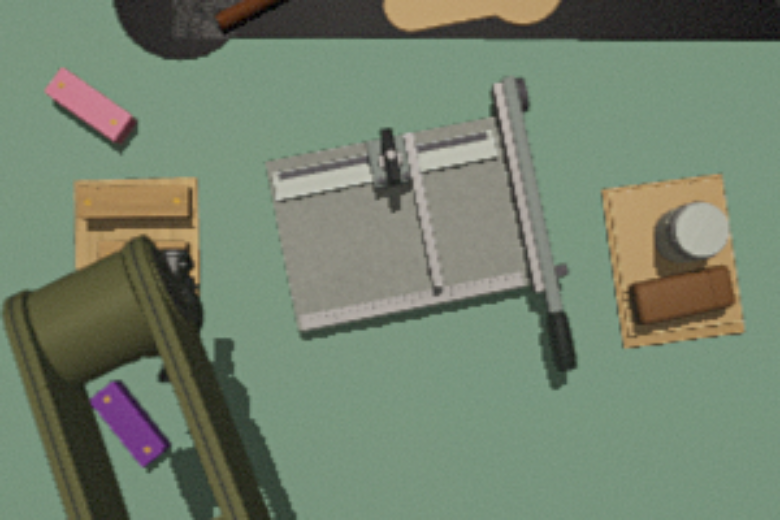

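The middle block lies flat on the board at (140,245) with its top at 48 mm. The fence gap is about 110 mm, the handle is tight, and the tin and weight look unmoved.

```bash
python3 -c "
from plant import env
print(env.finish_job())"
```

```text
the job is handed in; nothing more can be done
None
```

The job is handed in, with no verdict returned: the stop is clamped tight at about 110 mm (last camera reading 110.8 mm) and the middle block lies flat on its board; the long block, tin and weight look unmoved, but the arm hid the short block in the last picture.

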